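Lay out a gift set on its card base

TASK

Lay out the gift set on the white card base, ready for wrapping: stand the amber jar on the middle printed circle, the silver tin on the circle between the jar and the base's blue end, and the cardboard carton on the circle on the other side of the jar, square to the base; stand the red candle centred on top of the tin. Centre each thing on its circle, keep everything upright, and leave the brown tape roll, the stack of round trays and the red cutter where they are.

Things in the scene. Friction and masses are not known exactly. Their poses are not given: they have to be found in the camera images.
- base: White flat card base, fixed, 340 x 110 x 6 mm thick, at any yaw, on either side of the bench. Origin: centre of its underside (top 6 mm above). Its x runs along its length, away from the end with the 22 mm blue stripe (x = -159 mm). Three like printed circles, 74 mm in diameter, on its centre line at x = -100 (by the blue end), 0 (middle), +100 mm (plain end).
- tin: Flat round silver-grey metal tin, a thin dark ring round its top, 62 mm diameter, 34 mm high, flat top, about 0.1 kg, upright; origin: centre of the underside; z axis: up its own axis. Starts on a 3 mm grey mat.
- jar: Round amber glass jar, 56 mm diameter up to 54 mm, then a black cap of 51 mm diameter; 72 mm high in all, about 0.22 kg, upright; origin: centre of the underside; z axis: up its own axis. Starts on a 3 mm grey mat.
- carton: Closed brown cardboard carton with a paler tape strip along its length, 60 mm (its x) x 44 mm (its y) x 50 mm high, about 0.12 kg, at any yaw; origin: centre of the underside. Starts on a 3 mm grey mat.
- candle: Round red pillar candle with a thin black wick, 48 mm diameter, 50 mm high without the wick (6 mm, only for looks), about 0.09 kg, upright; origin: centre of the underside; z axis: up its own axis. Starts on a 3 mm grey mat.
- tape: Bystander, not to be moved: loose roll of brown parcel tape lying flat, 104 mm outer and 76 mm inner diameter, 48 mm high; origin: centre of the underside.
- trays: Bystander, not to be moved: loose stack of round bright aluminium trays (one body), 98 mm diameter, 35 mm high; origin: centre of the underside.
- cutter: Bystander, not to be moved: loose red cutter knife with a steel blade, lying flat along its x, about 153 mm long (x from -75 to +78 mm), 26 mm wide, 16 mm high; origin: underside of its middle.
Mind the look-alikes: they are no part of the job. Several things look just like the jar: the one meant starts farthest to the robot's left.

How it is judged (in metres and radians):
At the end, for the whole second after the job is handed in: Tin, jar and carton stand within 12 mm (along and across) of the blue-end, middle and plain-end circle centres, the carton square within 0.2 rad (any way round); the candle stands on the tin within 10 mm of its centre; all upright within 0.1 rad and at rest (under 20 mm/s) (x of tin in the frame of base between -0.112 and -0.088 m and y of tin in the frame of base between -0.012 and 0.012 m and z of tin in the frame of base between 0.002 and 0.01 m and x of jar in the frame of base between -0.012 and 0.012 m and y of jar in the frame of base between -0.012 and 0.012 m and z of jar in the frame of base between 0.002 and 0.01 m and x of carton in the frame of base between 0.088 and 0.112 m and y of carton in the frame of base between -0.012 and 0.012 m and z of carton in the frame of base between 0.002 and 0.01 m and (angle between the x axis of carton and the x axis of base, either way round below 0.2 rad or angle between the y axis of carton and the x axis of base, either way round below 0.2 rad) and horizontal distance between candle and tin below 0.01 m and z of candle in the frame of tin between 0.03 and 0.038 m and angle between each of tin, jar, carton, candle's own z axis and vertical below 0.1 rad and linear speed of each of tin, jar, carton, candle below 0.02 m/s); the robot touches nothing.
It fails at once if the tin, jar, carton or candle is tipped by more than 0.7 rad (angle between any of tin, jar, carton, candle's own z axis and vertical above 0.7 rad).
It fails at once if the tape roll is moved more than 20 mm (distance of tape from where it was at the start of the episode above 0.02 m).
It fails at once if the stack of trays is moved more than 20 mm (distance of trays from where it was at the start of the episode above 0.02 m).
It fails at once if the cutter is moved more than 20 mm (distance of cutter from where it was at the start of the episode above 0.02 m).
It also fails if it takes over 109 s, if anything falls off the work surface, if the arm or the gripper's body presses on something with over 40 N, if the wrist force passes 120 N, or if a joint passes its speed limit or range.

ROBOT

A 6-joint arm with a two-finger parallel gripper is mounted at the origin on the work surface. World frame = base frame: x ahead of the robot, y to its left, z up, the work surface at z = 0. Lengths are in mm, angles in rad, forces in N, time in s.
With the tool pointing down it reaches from about 325 to 775 mm from the base axis. Payload 5.5 kg.
Tool frame: the origin (TCP) lies on the centre line of the jaws, within the pads' length; the fingertips stand env.tcp_to_tips ahead of it and the grasp point (between the pads) lies 5 mm behind it (env.tcp_to_tips is the distance from the TCP to the fingertips, in mm); z points along the fingers, y is the line along which they close (so a half turn about z gives the same grasp; the last joint's range is limited). The gripper opens to 85 mm and grips with 20 to 120 N. Pads are 22 mm wide; open, the fingers measure 114 mm over their backs; the gripper's body (76 mm by 85 mm) begins 54 mm behind the grasp point. The pads swing forward as they close: fully open they stand 13 mm farther back than shut.
Start: joints at [1.08, 0.091, 1.231, -0, 1.82, -0.057], TCP at [252.199, 544.437, 245.275] pointing down, gripper open.
Joint ranges: [-2.87, 2.87], [-0.86, 2.18], [0.17, 2.46], [-1.51, 4.65], [0.06, 2.69], [-2.65, 2.65]. Speed limits (rad/s): [2.57, 2.57, 3.01, 3.14, 3.14, 3.14].

INTERFACE

Orientations are given as a 3x3 rotation matrix whose columns are the frame's x, y, z axes.
In Python, from rig import readout, viewer, env gives the robot as it stands.
- The arm moves only by the tool jog_arm, never from a script. Its argument "steps" is a list of rows, each an object of numbers: "x", "y", "z": the shift along the world's x, y, z in cm; "ax", "ay", "az": the turn, a rotation vector about the world's x, y, z in degrees. A call has exactly 8 rows; each row shifts and turns the commanded pose from where the row before left it; what a row does not reach is not made up. A row lasts 1/8 s, in which the tool goes at most 62.5 mm and 10.7 degrees, less where a joint would pass 70% of its speed; a pose out of reach is approached as far as the arm can. A call is refused whole if a number of a shift passes 6.25 or a number of a turn 10.7, either way. A call with a gripper value outside its range is refused whole. "claw" is the opening, from -1 (shut) to 1 (fully open), set as the call begins (left out, the last holds). The fingers move at their own pace and stop on an object; "force" is the grip in N (left out, the last holds). Time passes only in rows, so rows that do not move let the fingers close, or fill a call up. It gives the time, the measured TCP pose, the force, the opening and the grip force at its end, in the units of the state.
- readout.observe(): the state, without advancing time (a new reading comes with each control period).
- viewer.grab_frame(name): name is "scene" or "top" or "wrist"; returns a dict with "frame" (384x512x3 uint8, red, green, blue), "vfov" (degrees; the focal length in pixels is half the picture's height over the tangent of half this angle, whatever the lens; pixels are square), "cx", "cy" (the principal point, pixels), "xyz" and "rotation" of the camera in the world; the wrist camera has in their place "T_tool_cam" (4x4, takes a point from camera to tool coordinates, whose origin is the TCP and whose axes are the flange's). Camera axes: x right, y down, z forward; pixel columns grow to the right and rows downward; lengths in mm; the calibration is good to about 2 mm. The wrist camera is an equidistant fisheye: a pixel r from the principal point sees the ray r / f radians off the axis. A picture is of the moment at which its call begins: read the wrist's pose just before it. There is no depth.
- env.finish_job(): hands the job in; it is judged then, once.
The state is a dict: "clock": time; "q": joint angles; "dq": joint speeds; "joint_torque": joint torques, N m; "eef_pos": TCP position; "tool_rot": TCP orientation; "force": force on the tool from outside, world axes, zero at the start; "moment": the same for the moment, N m; "gripper_width": finger opening in mm; "grip_force": force on a finger pad.
Only numpy, scipy, OpenCV 4.12 (cv2) and the standard library are available. Lean on these libraries where they do the work, as an engineer would, in place of code of your own. Each camera call takes 0.05 s, during which the arm holds its last target. There are 200 camera calls.

## Working session

There is one attempt and no reset: what is moved stays moved. The work goes in short steps, Python scripts to look and compute and a tool call to move; the robot and the scene stay as the last step left them, time stands still between calls to the robot, and variables do not carry over. Pictures are saved under pics/ and viewed, at most 14 in all, crops included, and the job is handed in when it is done.

Besides the shell and the picture viewer there is one more tool, called after "Call:" in YAML: its name, and indented under it one key for each argument. jog_arm: Moves the arm, as the interface text tells. Its arguments: {"type":"object","properties":{"steps":{"type":"array"},"claw":{"type":"number"},"force":{"type":"number"}},"required":["steps"]}

```bash
mkdir -p pics; ls
python3 - <<'E'
from rig import readout, viewer, env
import cv2,pickle
s=readout.observe();print({k:s[k] for k in('clock','eef_pos','tool_rot','gripper_width')},env.tcp_to_tips)
d={}
for n in('scene','top','wrist'):
    f=viewer.grab_frame(n);d[n]=f
    cv2.imwrite(f'pics/{n}0.png',f['frame'][:,:,::-1])
    print(n,{k:v for k,v in f.items() if k!='frame'})
pickle.dump((s,d),open('f0.pkl','wb'))
E
```

```text
pics
{'clock': 0.0, 'eef_pos': array([252.07653256, 544.19300114, 244.14525471]), 'tool_rot': array([[-9.07375427e-01,  4.20320048e-01, -9.44908850e-04],
       [ 4.20321089e-01,  9.07373799e-01, -1.72388185e-03],
       [ 1.32803432e-04, -1.96137314e-03, -9.99998068e-01]]), 'gripper_width': 85.4356788363176} 14.0
scene {'vfov': 55.880806832194565, 'cx': 251.2283269186701, 'cy': 194.37415592861572, 'xyz': array([1018.22336974,  -30.45628132,  728.60189938]), 'rotation': array([[ 0.13000085,  0.84259918, -0.52261497],
       [ 0.99151277, -0.11126416,  0.06725107],
       [-0.00148262, -0.52692211, -0.84991228]])}
top {'vfov': 53.843888211314066, 'cx': 251.3623144709127, 'cy': 196.3758878462965, 'xyz': array([ 429.8434491 ,   -5.63927177, 1007.97901939]), 'rotation': array([[ 0.01844045, -0.98593496,  0.16610904],
       [-0.99981971, -0.01893616, -0.00140083],
       [ 0.0045266 , -0.16605326, -0.9861064 ]])}
wrist {'vfov': 65.70646984690485, 'cx': 258.21676723601837, 'cy': 191.5672491449032, 'T_tool_cam': array([[-5.52878680e-04, -9.61377068e-01, -2.75234133e-01,
         6.98406778e+01],
       [ 9.99999835e-01, -5.73720166e-04, -4.78566553e-06,
         8.72509733e-01],
       [-1.53306543e-04, -2.75234090e-01,  9.61377227e-01,
        -1.28378006e+02],
       [ 0.00000000e+00,  0.00000000e+00,  0.00000000e+00,
         1.00000000e+00]])}
```

View pics/top0.png

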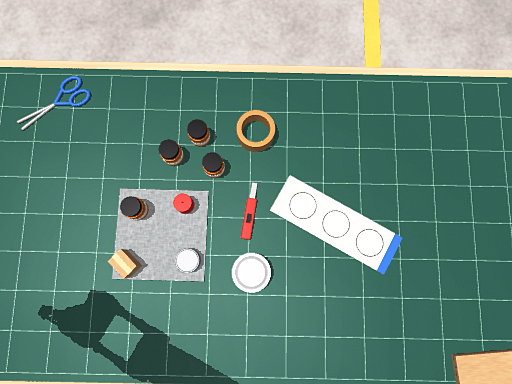

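View pics/scene0.png

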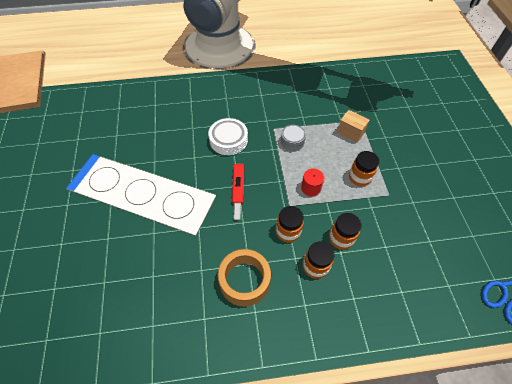

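The top view shows the mat with the jar at (133,208), candle (183,203), carton (123,263) and tin (188,260). The base has circles at (303,205), (336,223) and (370,242), with the blue end at the right. The tape is at (256,130), the trays at (251,272) and the cutter at (249,212).

```bash
cat > h.py <<'E'
import numpy as np,cv2
def ray(f,uv,s=None):
    uv=np.atleast_2d(np.float64(uv));h=f['frame'].shape[0]
    F=h/2/np.tan(np.radians(f['vfov'])/2)
    d=(uv-[f['cx'],f['cy']])/F
    if 'T_tool_cam' in f:
        r=np.linalg.norm(d,axis=1,keepdims=True)
        v=np.hstack([d*np.sinc(r/np.pi),np.cos(r)])
        T=np.eye(4);T[:3,:3]=s['tool_rot'];T[:3,3]=s['eef_pos'];T=T@f['T_tool_cam'];R,o=T[:3,:3],T[:3,3]
    else: v=np.hstack([d,np.ones((len(d),1))]);R,o=f['rotation'],f['xyz']
    return o,v@np.transpose(R)
def plane(f,uv,z,s=None):
    o,v=ray(f,uv,s);return (o+v*((z-o[2])/v[:,2:]))[:,:2]
def blobs(m,amin=30):
    c,_=cv2.findContours(m.astype(np.uint8),cv2.RETR_EXTERNAL,cv2.CHAIN_APPROX_NONE)
    return [k[:,0] for k in c if cv2.contourArea(k)>amin]
E
python3 - <<'E'
import pickle,cv2,numpy as np
from h import *
s,d=pickle.load(open('f0.pkl','rb'))
for n in('top','scene'):
    f=d[n];im=f['frame'].astype(int);R,G,B=im[...,0],im[...,1],im[...,2]
    mx=im.max(2);mn=im.min(2)
    print(n)
    for nm,m,z in(('cap',mx<45,75),('red',(R>150)&(G<60),53),('blue',(B>150)&(R<80),6),('white',(mn>190),6)):
        for k in blobs(m,40):
            p=plane(f,k,z).astype(np.float32);(c,r)=cv2.minEnclosingCircle(p);q=cv2.minAreaRect(p)
            print(nm,k.mean(0).round(),c,round(r,1),'rect',np.round(q[0],1),np.round(q[1],1),round(q[2],1))
    # circles on the base: dark contours inside white
    g=cv2.cvtColor(f['frame'],cv2.COLOR_RGB2GRAY)
    w=((mn>190)*255).astype(np.uint8)
    c,h=cv2.findContours(w,cv2.RETR_CCOMP,cv2.CHAIN_APPROX_NONE)
    for k in c:
        if cv2.contourArea(k)>200:
            p=plane(f,k[:,0],6).astype(np.float32);e=cv2.fitEllipse(p);print('circ',k[:,0].mean(0).round(),np.round(e[0],1),np.round(e[1],1))
a=cv2.resize(d['top']['frame'][180:300,90:220],None,fx=5,fy=5,interpolation=cv2.INTER_CUBIC)
cv2.imwrite('pics/a.png',a[...,::-1])
E
```

```text
top
blue [390. 253.] (456.44415283203125, -367.5680236816406) 55.5 rect [ 453.6 -373.2] [ 21.9 110.9] 62.2
blue [72. 94.] (883.5199584960938, 506.4340515136719) 53.1 rect [891.7 501.1] [95.7 87.2] 87.6
white [251. 272.] (398.7922058105469, -9.337058067321777) 51.1 rect [398.4  -9.8] [99.4 99. ] 1.1
white [162. 240.] (495.9378662109375, 228.84716796875) 165.5 rect [494.6 231.1] [239.3 237.6] 89.3
white [253. 190.] (615.29638671875, -13.422796249389648) 21.0 rect [615.7 -11.5] [13.3 41.4] 81.8
white [333. 222.] (535.1236572265625, -222.0081329345703) 167.3 rect [ 535.8 -222.2] [318.9 111.2] 61.3
white [ 35. 115.] (817.393310546875, 595.788818359375) 54.3 rect [817.9 595. ] [ 28.2 106.7] 35.9
white [415.  73.] (960.9895629882812, -466.58258056640625) 145.4 rect [ 963.3 -466.6] [290.8   8.1] 89.9
white [164.  68.] (962.884765625, 249.72854614257812) 155.0 rect [963.9 249.7] [310.    7.5] 89.9
white [454.  41.] (1087.64013671875, -557.5096435546875) 212.8 rect [1085.2 -561.7] [380.9 229.1] 89.8
white [170.  33.] (1088.8525390625, 207.4457244873047) 539.9 rect [1074.4  207.1] [ 212.3 1064.
[... 1517 characters left out ...]
(401.13134765625, 161.03273010253906) 26.7 rect [400.2 161.5] [50.7 48.3] 82.5
white [230. 135.] (383.91619873046875, -3.850717544555664) 61.0 rect [377.   -6.9] [108.5 101.4] 66.8
white [508.  55.] (170.86871337890625, 873.192626953125) 43.5 rect [178.  879.9] [20.4 87. ] 43.3
white [246.  39.] (-14.726572036743164, 86.59408569335938) 54.2 rect [-14.7  87.4] [ 38.3 106.4] 89.4
white [486.  33.] (77.3231430053711, 852.2446899414062) 61.8 rect [ 77.2 868.5] [ 63.2 120.2] 90.0
circ [147. 195.] [ 537.1 -221.7] [120.3 416. ]
circ [293. 133.] [400.7 160.9] [49.8 51.6]
circ [228. 132.] [374.4  -9.6] [69.4 70.2]
circ [230. 135.] [378.6  -7.6] [ 96.1 112. ]
circ [228. 132.] [374.9  -9.6] [87.1 88.3]
```

View pics/a.png

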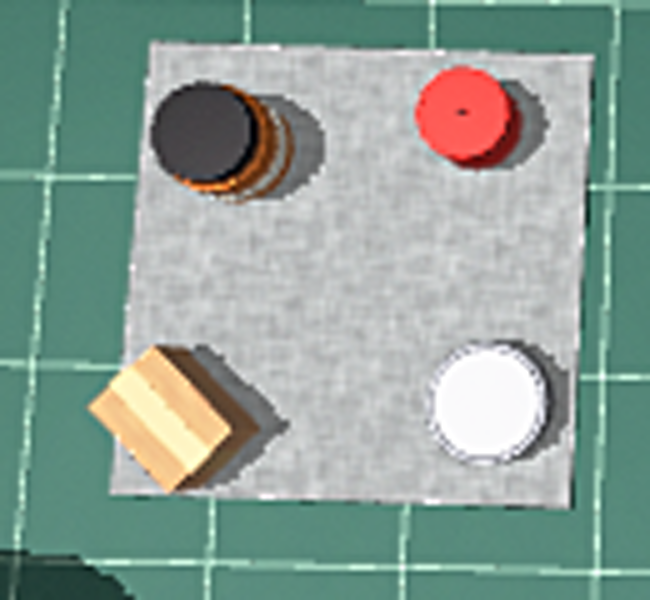

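The crop shows the cap centre at (205,133), candle top at (465,115), tin top at (489,402), and carton top corners at (157,346), (88,407), (175,491) and (232,432). I'll turn these into positions.

Run:
```python
import pickle
from h import *
s,d=pickle.load(open('f0.pkl','rb'));f=d['top']
px=lambda p:(np.float64(p)+.5)/5-.5+[90,180]
print('jar',plane(f,px([205,133]),75),'candle',plane(f,px([465,115]),53),'tin',plane(f,px([489,402]),37))
c=plane(f,px([[157,346],[88,407],[175,491],[232,432]]),53);print('carton',c.mean(0),c)
for i,j in((1,2),(0,3),(1,0),(2,3)):
    v=c[j]-c[i];print(np.linalg.norm(v),np.degrees(np.arctan2(v[1],v[0])))
```

```text
jar [[556.45345631 292.96107694]] candle [[571.23333082 168.16860789]] tin [[427.0497947  151.80541457]]
carton [415.90437437 310.62785023] [[451.62041271 316.2802529 ]
 [420.9732711  348.24972098]
 [380.94711242 302.04866476]
 [410.07670124 275.9327623 ]]
61.12798846579353 -130.90393083881605
57.91200186275481 -135.83688518118691
44.28650108358251 -46.20978230583835
39.122542168382815 -41.87756354103938
```

Call:
jog_arm:
  steps:
    - {"x":4.3,"y":-3.6,"z":-0.9,"az":-5}
    - {"x":4.3,"y":-3.6,"z":-0.9,"az":-5}
    - {"x":4.3,"y":-3.6,"z":-0.9,"az":-5}
    - {"x":4.4,"y":-3.6,"z":-0.9,"az":-5}
    - {"x":4.4,"y":-3.6,"z":-0.9,"az":-5}
    - {"x":4.4,"y":-3.6,"z":-0.9,"az":-5}
    - {"x":4.4,"y":-3.6,"z":-0.9,"az":-5}
    - {}
  claw: 1
  force: 50

```text
invalid input at $.steps[0]: expected keys x, y, z, ax, ay, az
```

```bash
cat >> h.py <<'E'
def snap(name,view=None):
    from rig import readout,viewer
    import pickle
    s=readout.observe();f=viewer.grab_frame('wrist');pickle.dump((s,f),open(name+'.pkl','wb'))
    cv2.imwrite(f'pics/{name}.png',f['frame'][...,::-1])
    R=np.array(s['tool_rot']);print('t',s['clock'],'tcp',np.round(s['eef_pos'],1),'yang',round(np.degrees(np.arctan2(R[1,1],R[0,1])),1),'w',s['gripper_width'],s['grip_force'])
    return s,f
E
python3 -c "
from h import *
snap('w1')"
```

```text
t 0.15 tcp [252.1 544.3 244.4] yang 65.1 w 85.53657484306824 0.0
```

View pics/w1.png

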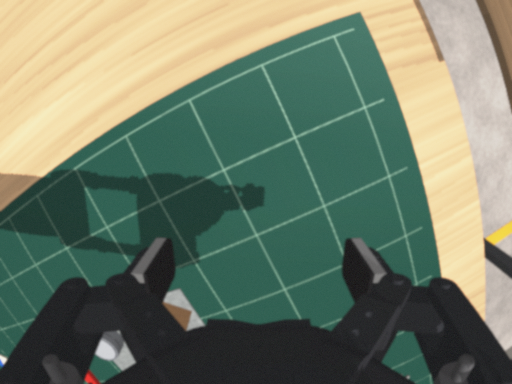

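The move was refused because it needs all six keys in every row. The wrist view shows only the empty mat from the start pose, with the fingers at (155,265) and (365,265).

Call:
jog_arm:
  steps:
    - {"x":4.3,"y":-3.6,"z":-0.9,"ax":0,"ay":0,"az":-5}
    - {"x":4.3,"y":-3.6,"z":-0.9,"ax":0,"ay":0,"az":-5}
    - {"x":4.3,"y":-3.6,"z":-0.9,"ax":0,"ay":0,"az":-5}
    - {"x":4.4,"y":-3.6,"z":-0.9,"ax":0,"ay":0,"az":-5}
    - {"x":4.4,"y":-3.6,"z":-0.9,"ax":0,"ay":0,"az":-5}
    - {"x":4.4,"y":-3.6,"z":-0.9,"ax":0,"ay":0,"az":-5}
    - {"x":4.4,"y":-3.6,"z":-0.9,"ax":0,"ay":0,"az":-5}
    - {"x":0,"y":0,"z":0,"ax":0,"ay":0,"az":0}
  claw: 1
  force: 50

```text
clock: 1.2
eef_pos: [559.2, 289.0, 180.0]
tool_rot: [[-0.497, 0.868, -0.002], [0.868, 0.497, -0.002], [-0.001, -0.003, -1.0]]
force: [0.9, 0.4, 0.2]
gripper_width: 85.5
grip_force: 0.0
```

```bash
python3 -c "
from h import *
snap('w2')"
```

```text
t 1.2 tcp [559.2 289.  180. ] yang 29.8 w 85.48544483124259 0.0
```

View pics/w2.png

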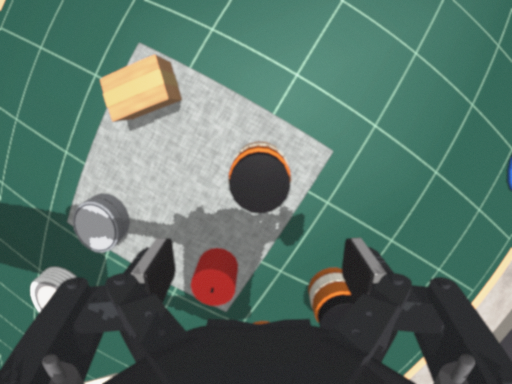

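The cap is centred at about (260,181), the tin top at (101,222), the candle top at (212,288) and the carton top near (137,88).

Run:
```python
import pickle
from h import *
s,f=pickle.load(open('w2.pkl','rb'))
print('jar',plane(f,[260,181.5],75,s))
im=f['frame'].astype(int);mx=im.max(2)
for k in blobs(mx<50,300):
    p=plane(f,k,75,s).astype(np.float32);print(k.mean(0),cv2.minEnclosingCircle(p))
print('tin',plane(f,[101,222],37,s),'candle',plane(f,[212,288],53,s))
R,G,B=im[...,0],im[...,1],im[...,2]
for k in blobs((R>150)&(R-B>40)&(G>100),300):
    print('carton',k.mean(0)); p=plane(f,k,53,s).astype(np.float32);print(cv2.minAreaRect(p))
# project TCP
```

```text
jar [[554.85234762 300.25733602]]
[445.34433286 325.94548063] ((967.1693115234375, 242.26583862304688), 222.44285583496094)
[ 65.49050086 331.05008636] ((383.1080322265625, -110.20117950439453), 248.143310546875)
[259.6654107  322.97739261] ((680.9827270507812, 76.17095184326172), 219.74105834960938)
[253.03212851 198.07630522] ((557.8482666015625, 288.7528076171875), 19.62216567993164)
tin [[431.4166682  167.27897539]] candle [[570.9550221  172.65587656]]
carton [493.36363636 278.24793388]
((894.1123046875, 337.51763916015625), (94.19892120361328, 20.510530471801758), 89.6576919555664)
carton [259.31176471 158.37647059]
((547.5454711914062, 311.3165283203125), (54.86995315551758, 29.217226028442383), 29.83203125)
carton [134.02538071  87.85786802]
((414.6855773925781, 314.2634582519531), (62.277042388916016, 44.955039978027344), 46.34223175048828)
```

Call:
jog_arm:
  steps:
    - {"x":-0.3,"y":0.5,"z":0,"ax":0,"ay":0,"az":0}
    - {"x":0,"y":0,"z":-3,"ax":0,"ay":0,"az":0}
    - {"x":0,"y":0,"z":-3,"ax":0,"ay":0,"az":0}
    - {"x":0,"y":0,"z":-3,"ax":0,"ay":0,"az":0}
    - {"x":0,"y":0,"z":-3,"ax":0,"ay":0,"az":0}
    - {"x":0,"y":0,"z":-2.1,"ax":0,"ay":0,"az":0}
    - {"x":0,"y":0,"z":0,"ax":0,"ay":0,"az":0}
    - {"x":0,"y":0,"z":0,"ax":0,"ay":0,"az":0}

```text
clock: 2.25
eef_pos: [554.6, 298.2, 42.9]
tool_rot: [[-0.503, 0.864, 0.002], [0.864, 0.503, 0.001], [-0.0, 0.002, -1.0]]
force: [0.4, 0.3, 1.0]
gripper_width: 85.1
grip_force: 0.0
```

Call:
jog_arm:
  steps:
    - {"x":0,"y":0,"z":0,"ax":0,"ay":0,"az":0}
    - {"x":0,"y":0,"z":0,"ax":0,"ay":0,"az":0}
    - {"x":0,"y":0,"z":0,"ax":0,"ay":0,"az":0}
    - {"x":0,"y":0,"z":0,"ax":0,"ay":0,"az":0}
    - {"x":0,"y":0,"z":0,"ax":0,"ay":0,"az":0}
    - {"x":0,"y":0,"z":0,"ax":0,"ay":0,"az":0}
    - {"x":0,"y":0,"z":0,"ax":0,"ay":0,"az":0}
    - {"x":0,"y":0,"z":0,"ax":0,"ay":0,"az":0}
  claw: -1
  force: 50

```text
clock: 3.25
eef_pos: [555.0, 297.7, 43.0]
tool_rot: [[-0.502, 0.865, 0.002], [0.865, 0.502, 0.001], [-0.0, 0.003, -1.0]]
force: [-0.1, 0.3, 6.6]
gripper_width: 54.6
grip_force: 54.1
```

```bash
python3 -c "
from h import *
snap('w3')"
```

```text
t 3.25 tcp [555.  297.7  43. ] yang 30.1 w 54.58549146004821 54.1195285320282
```

View pics/w3.png

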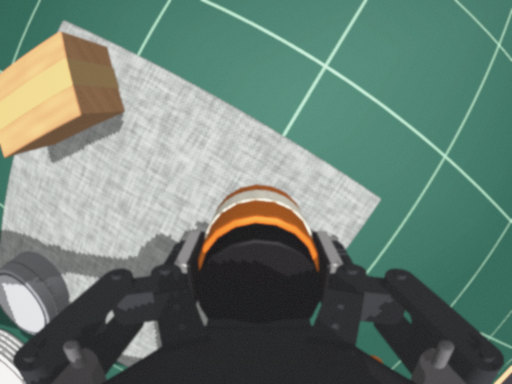

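The jar is gripped at 54.6 mm with its cap centred between the pads at (258,275). I'll lift it and carry it to the middle circle.

Call:
jog_arm:
  steps:
    - {"x":0,"y":0,"z":2,"ax":0,"ay":0,"az":0}
    - {"x":0,"y":0,"z":3.5,"ax":0,"ay":0,"az":0}
    - {"x":0,"y":0,"z":3.5,"ax":0,"ay":0,"az":0}
    - {"x":0,"y":0,"z":3.5,"ax":0,"ay":0,"az":0}
    - {"x":0,"y":-1.4,"z":2.5,"ax":0,"ay":0,"az":-1.5}
    - {"x":0,"y":-3,"z":0,"ax":0,"ay":0,"az":-4}
    - {"x":0,"y":-4.5,"z":0,"ax":0,"ay":0,"az":-4.5}
    - {"x":0,"y":-4.5,"z":0,"ax":0,"ay":0,"az":-4.5}

```text
clock: 4.3
eef_pos: [553.8, 162.3, 191.7]
tool_rot: [[-0.268, 0.963, -0.0], [0.963, 0.268, -0.0], [-0.0, -0.0, -1.0]]
force: [0.3, -0.3, -2.2]
gripper_width: 55.0
grip_force: 53.6
```

Call:
jog_arm:
  steps:
    - {"x":-0.3,"y":-4.5,"z":0,"ax":0,"ay":0,"az":-5}
    - {"x":-0.3,"y":-4.5,"z":0,"ax":0,"ay":0,"az":-5}
    - {"x":-0.3,"y":-4.5,"z":0,"ax":0,"ay":0,"az":-5}
    - {"x":-0.3,"y":-4.5,"z":0,"ax":0,"ay":0,"az":-5}
    - {"x":-0.3,"y":-4.5,"z":0,"ax":0,"ay":0,"az":-5}
    - {"x":-0.3,"y":-4.5,"z":0,"ax":0,"ay":0,"az":-5}
    - {"x":-0.3,"y":-4.5,"z":0,"ax":0,"ay":0,"az":-5}
    - {"x":-0.2,"y":-4,"z":0,"ax":0,"ay":0,"az":-5}

```text
clock: 5.3
eef_pos: [530.6, -193.1, 191.7]
tool_rot: [[0.416, 0.91, -0.0], [0.91, -0.416, 0.0], [-0.0, -0.0, -1.0]]
force: [0.1, 0.0, -2.2]
gripper_width: 54.6
grip_force: 53.5
```

Call:
jog_arm:
  steps:
    - {"x":0,"y":-2.5,"z":-1.5,"ax":0,"ay":0,"az":-4}
    - {"x":0,"y":-1,"z":-1.5,"ax":0,"ay":0,"az":0}
    - {"x":0,"y":0,"z":-1.5,"ax":0,"ay":0,"az":0}
    - {"x":0,"y":0,"z":-1,"ax":0,"ay":0,"az":0}
    - {"x":0,"y":0,"z":0,"ax":0,"ay":0,"az":0}
    - {"x":0,"y":0,"z":0,"ax":0,"ay":0,"az":0}
    - {"x":0,"y":0,"z":0,"ax":0,"ay":0,"az":0}
    - {"x":0,"y":0,"z":0,"ax":0,"ay":0,"az":0}

```text
clock: 6.3
eef_pos: [531.4, -226.6, 136.9]
tool_rot: [[0.475, 0.88, 0.001], [0.88, -0.475, -0.0], [0.0, 0.001, -1.0]]
force: [0.6, -0.7, -2.9]
gripper_width: 54.7
grip_force: 53.6
```

Run:
```python
from h import *
s,f=snap('w4')
from rig import viewer
import pickle
g=viewer.grab_frame('top');pickle.dump(g,open('t4.pkl','wb'))
a=np.hstack([f['frame'],cv2.resize(g['frame'][100:340,250:490],(384,384),interpolation=cv2.INTER_CUBIC)])
cv2.imwrite('pics/c4.png',cv2.resize(a,(800,343))[...,::-1])
```

```text
t 6.3 tcp [ 531.4 -226.6  136.9] yang -28.3 w 54.653281456849925 53.557777404785156
```

View pics/c4.png

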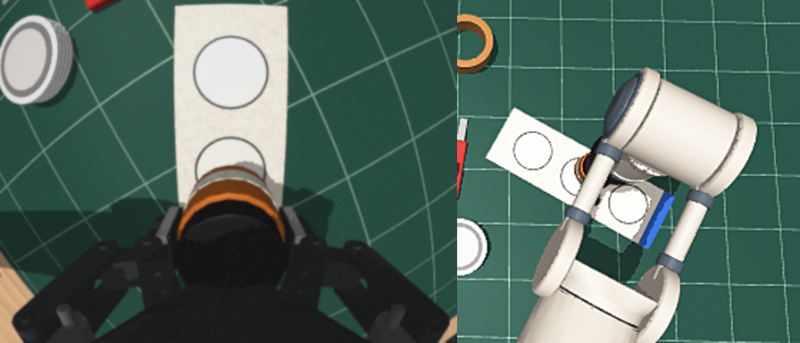

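The wrist view shows the base aligned with the tool, the plain-end circle at about (259,82) full-size, and the middle circle half hidden by the jar. I'll measure that circle.

Run:
```python
import pickle
from h import *
s,f=pickle.load(open('w4.pkl','rb'))
g=cv2.cvtColor(f['frame'],cv2.COLOR_RGB2GRAY)
w=(g>150).astype(np.uint8)
c,h=cv2.findContours(w,cv2.RETR_CCOMP,cv2.CHAIN_APPROX_NONE)
for k in c:
    if cv2.contourArea(k)>800:
        p=plane(f,k[:,0],6,s).astype(np.float32);e=cv2.fitEllipse(p);print('circ',k[:,0].mean(0).round(),np.round(e[0],1),np.round(e[1],1))
k=blobs((f['frame'].min(2)>130),5000)
for q in k: print(cv2.minAreaRect(plane(f,q,6,s).astype(np.float32)))
# amber body bottom/top: cap
```

```text
circ [ 11. 344.] [  -7.1 -278.8] [ 72.9 391.5]
circ [255. 176.] [ 533.7 -215.2] [35.2 71.3]
circ [258.  81.] [ 576.8 -142.2] [68.4 68.5]
circ [28. 66.] [377.1  12.4] [76.8 77. ]
circ [34. 63.] [380.   11.3] [107.4 112. ]
circ [29. 66.] [377.5  12.2] [93.5 94. ]
circ [254. 113.] [ 564.6 -161.9] [123.1 239.4]
circ [258.  81.] [ 576.9 -142.4] [73.3 73.3]
((378.31561279296875, 11.525535583496094), (110.75347137451172, 111.98573303222656), 38.854427337646484)
((559.9307861328125, -172.35055541992188), (210.59649658203125, 112.12477111816406), 61.45964813232422)
```

Call:
jog_arm:
  steps:
    - {"x":0,"y":-0.2,"z":-2,"ax":0,"ay":0,"az":0}
    - {"x":0,"y":0,"z":-2,"ax":0,"ay":0,"az":0}
    - {"x":0,"y":0,"z":-2,"ax":0,"ay":0,"az":0}
    - {"x":0,"y":0,"z":-1.5,"ax":0,"ay":0,"az":0}
    - {"x":0,"y":0,"z":-1,"ax":0,"ay":0,"az":0}
    - {"x":0,"y":0,"z":-0.5,"ax":0,"ay":0,"az":0}
    - {"x":0,"y":0,"z":0,"ax":0,"ay":0,"az":0}
    - {"x":0,"y":0,"z":0,"ax":0,"ay":0,"az":0}

```text
clock: 7.4
eef_pos: [531.6, -228.8, 46.9]
tool_rot: [[0.475, 0.88, 0.001], [0.88, -0.475, -0.001], [0.0, 0.001, -1.0]]
force: [0.1, -0.8, -2.7]
gripper_width: 54.6
grip_force: 53.6
```

Call:
jog_arm:
  steps:
    - {"x":0,"y":0,"z":0,"ax":0,"ay":0,"az":0}
    - {"x":0,"y":0,"z":0,"ax":0,"ay":0,"az":0}
    - {"x":0,"y":0,"z":0,"ax":0,"ay":0,"az":0}
    - {"x":0,"y":0,"z":0,"ax":0,"ay":0,"az":0}
    - {"x":0,"y":0,"z":2,"ax":0,"ay":0,"az":0}
    - {"x":0,"y":0,"z":4,"ax":0,"ay":0,"az":0}
    - {"x":0,"y":0,"z":4,"ax":0,"ay":0,"az":0}
    - {"x":0,"y":0,"z":4,"ax":0,"ay":0,"az":0}
  claw: 1

```text
clock: 8.4
eef_pos: [531.2, -228.6, 189.4]
tool_rot: [[0.475, 0.88, 0.002], [0.88, -0.475, -0.001], [0.0, 0.002, -1.0]]
force: [0.3, 0.0, -0.8]
gripper_width: 85.7
grip_force: 0.0
```

Call:
jog_arm:
  steps:
    - {"x":-1,"y":4.8,"z":0,"ax":0,"ay":0,"az":5}
    - {"x":-1,"y":4.8,"z":0,"ax":0,"ay":0,"az":5}
    - {"x":-1.3,"y":4.8,"z":0,"ax":0,"ay":0,"az":5}
    - {"x":-1.4,"y":4.8,"z":0,"ax":0,"ay":0,"az":5}
    - {"x":-1.4,"y":4.8,"z":0,"ax":0,"ay":0,"az":6}
    - {"x":-1.4,"y":4.8,"z":0,"ax":0,"ay":0,"az":6}
    - {"x":-1.4,"y":4.8,"z":0,"ax":0,"ay":0,"az":6}
    - {"x":-1.4,"y":4.6,"z":-1,"ax":0,"ay":0,"az":6}

```text
clock: 9.4
eef_pos: [428.1, 155.1, 179.0]
tool_rot: [[-0.273, 0.962, 0.004], [0.962, 0.273, 0.001], [0.0, 0.005, -1.0]]
force: [0.3, 0.3, -0.5]
gripper_width: 85.6
grip_force: 0.0
```

Run:
```python
from h import *
s,f=snap('w5')
from rig import viewer
import pickle
g=viewer.grab_frame('top');pickle.dump(g,open('t5.pkl','wb'))
a=np.hstack([f['frame'],cv2.resize(g['frame'][140:300,255:415],(384,384),interpolation=cv2.INTER_CUBIC)])
cv2.imwrite('pics/c5.png',cv2.resize(a,(800,343))[...,::-1])
```

```text
t 9.4 tcp [428.1 155.1 179. ] yang 15.8 w 85.58249395397311 0.0
```

View pics/c5.png

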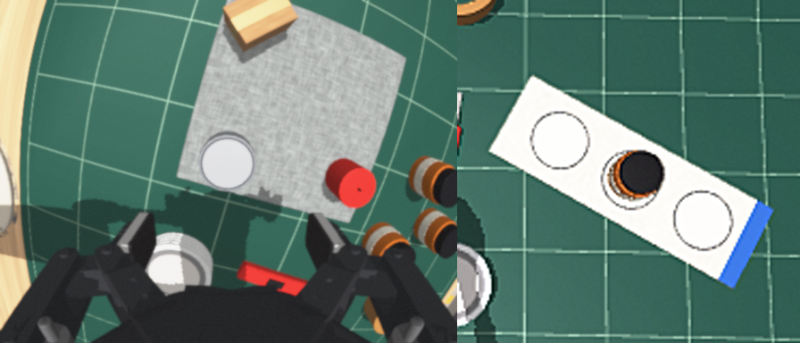

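The wrist view shows the tin top at about (227,163) and the candle at (352,188). The top view shows the jar's cap at (640,173), with its base inside the middle circle.

Run:
```python
import pickle
from h import *
g=pickle.load(open('t5.pkl','rb'));im=g['frame'].astype(int);mx=im.max(2);mn=im.min(2)
for k in blobs((mx<75)[150:300,290:400],80):
    k=k+[290,150];print('cap',k.mean(0),cv2.minEnclosingCircle(plane(g,k,78).astype(np.float32)))
w=(mn>190).astype(np.uint8)
B=[]
for k in blobs((im[...,2]>150)&(im[...,0]<80),100)+blobs(w,2000):
    if 300<k[:,0].mean()<400 and 200<k[:,1].mean()<270: print('base',k.mean(0).round(),cv2.minAreaRect(plane(g,k,6).astype(np.float32)))
c,h=cv2.findContours((cv2.cvtColor(g['frame'],cv2.COLOR_RGB2GRAY)<215).astype(np.uint8),cv2.RETR_CCOMP,cv2.CHAIN_APPROX_NONE)
for k in c:
    if 290<k[:,0,0].mean()<385 and 195<k[:,0,1].mean()<255 and cv2.contourArea(k)>100: print('circ',cv2.fitEllipse(plane(g,k[:,0],6).astype(np.float32)))
s,f=pickle.load(open('w5.pkl','rb'));im=f['frame'].astype(int)
print(im[182,255],im[165,255],im[150,255])
for k in blobs((im.min(2)>195),200):
    p=plane(f,k,37,s).astype(np.float32);print('tin?',k.mean(0).round(),cv2.minEnclosingCircle(p))
for k in blobs((im[...,0]>150)&(im[...,1]<75),200):
    p=plane(f,k,53,s).astype(np.float32);print('red',k.mean(0).round(),cv2.minEnclosingCircle(p))
cx=plane(f,[[227/.893,163/.893],[352/.893,188/.893]],37,s);print(cx,plane(f,[[358/.893,190/.893]],53,s))
```

```text
cap [340.78571429 220.30357143] ((530.2841796875, -228.23764038085938), 25.6563777923584)
base [389. 254.] ((453.0515441894531, -372.8815002441406), (20.741657257080078, 110.27886962890625), 61.5777587890625)
base [333. 222.] ((535.2361450195312, -222.30130004882812), (318.2288513183594, 110.38613891601562), 61.33370590209961)
circ ((481.88909912109375, -320.1888427734375), (71.10269927978516, 72.48087310791016), 41.116973876953125)
circ ((482.0302734375, -319.94854736328125), (69.77015686035156, 70.33418273925781), 124.19947814941406)
circ ((531.4848022460938, -234.73077392578125), (70.27421569824219, 80.52989196777344), 32.695281982421875)
circ ((530.1607055664062, -232.09527587890625), (65.33094787597656, 66.13859558105469), 43.60020446777344)
circ ((578.0399780273438, -144.6378936767578), (71.65298461914062, 72.27306365966797), 4.658533573150635)
circ ((577.8321533203125, -144.33984375), (70.30289459228516, 71.25892639160156), 30.925477981567383)
circ ((535.0890502929688, -222.3728790283203), (125.92069244384766, 415.20947265625), 151.3942108154297)
[227 228 230] [228 229 231] [131 133 136]
tin? [187. 302.] ((387.4479064941406, 1.0234025716781616), 29.23841094970703)
tin? [189. 271.] ((383.0698547363281, 41.29231643676758), 23.172016143798828)
tin? [  4. 203.] ((110.62815856933594, 44.288047790527344), 40.036231994628906)
tin? [254. 183.] ((425.3905334472656, 155.56320190429688), 26.212373733520508)
red [305. 312.] ((517.6261596679688, 36.035099029541016), 43.12314224243164)
red [397. 204.] ((562.7731323242188, 178.53302001953125), 32.0389404296875)
[[425.10839968 156.26163185]
 [573.10951079 167.48408649]] [[571.90888084 170.55150641]]
```

The jar stands about 4 mm from its circle centre, which is within tolerance. Next is the tin.

Call:
jog_arm:
  steps:
    - {"x":-0.1,"y":-0.1,"z":-3,"ax":0,"ay":0,"az":0}
    - {"x":0,"y":0,"z":-3,"ax":0,"ay":0,"az":0}
    - {"x":0,"y":0,"z":-3,"ax":0,"ay":0,"az":0}
    - {"x":0,"y":0,"z":-3,"ax":0,"ay":0,"az":0}
    - {"x":0,"y":0,"z":-2,"ax":0,"ay":0,"az":0}
    - {"x":0,"y":0,"z":-1.6,"ax":0,"ay":0,"az":0}
    - {"x":0,"y":0,"z":0,"ax":0,"ay":0,"az":0}
    - {"x":0,"y":0,"z":0,"ax":0,"ay":0,"az":0}

```text
clock: 10.5
eef_pos: [427.9, 152.5, 21.5]
tool_rot: [[-0.269, 0.963, 0.002], [0.963, 0.269, 0.0], [-0.0, 0.002, -1.0]]
force: [0.8, -0.2, -0.3]
gripper_width: 85.9
grip_force: 0.0
```

Call:
jog_arm:
  steps:
    - {"x":0,"y":0,"z":0,"ax":0,"ay":0,"az":0}
    - {"x":0,"y":0,"z":0,"ax":0,"ay":0,"az":0}
    - {"x":0,"y":0,"z":0,"ax":0,"ay":0,"az":0}
    - {"x":0,"y":0,"z":0,"ax":0,"ay":0,"az":0}
    - {"x":0,"y":0,"z":0,"ax":0,"ay":0,"az":0}
    - {"x":0,"y":0,"z":0,"ax":0,"ay":0,"az":0}
    - {"x":0,"y":0,"z":0,"ax":0,"ay":0,"az":0}
    - {"x":0,"y":0,"z":0,"ax":0,"ay":0,"az":0}
  claw: -1

```text
clock: 11.5
eef_pos: [428.0, 152.7, 21.7]
tool_rot: [[-0.27, 0.963, 0.002], [0.963, 0.27, 0.001], [-0.0, 0.002, -1.0]]
force: [0.1, -0.0, 6.7]
gripper_width: 60.5
grip_force: 55.1
```

Call:
jog_arm:
  steps:
    - {"x":0,"y":0,"z":2,"ax":0,"ay":0,"az":0}
    - {"x":0,"y":0,"z":3.5,"ax":0,"ay":0,"az":0}
    - {"x":0,"y":0,"z":3.5,"ax":0,"ay":0,"az":0}
    - {"x":0,"y":0,"z":3.5,"ax":0,"ay":0,"az":0}
    - {"x":0.5,"y":-2,"z":1.5,"ax":0,"ay":0,"az":-2}
    - {"x":0.5,"y":-4,"z":0,"ax":0,"ay":0,"az":-3.5}
    - {"x":0.5,"y":-4,"z":0,"ax":0,"ay":0,"az":-3.5}
    - {"x":0.5,"y":-4,"z":0,"ax":0,"ay":0,"az":-3.5}

```text
clock: 12.5
eef_pos: [447.0, 11.3, 159.9]
tool_rot: [[-0.053, 0.999, -0.0], [0.999, 0.053, 0.0], [0.0, -0.0, -1.0]]
force: [0.6, 0.1, -1.8]
gripper_width: 60.5
grip_force: 54.5
```

Call:
jog_arm:
  steps:
    - {"x":0.5,"y":-4,"z":0,"ax":0,"ay":0,"az":-4}
    - {"x":0.5,"y":-4,"z":0,"ax":0,"ay":0,"az":-4}
    - {"x":0.5,"y":-4,"z":0,"ax":0,"ay":0,"az":-4}
    - {"x":0.5,"y":-4,"z":0,"ax":0,"ay":0,"az":-4}
    - {"x":0.5,"y":-4,"z":0,"ax":0,"ay":0,"az":-4}
    - {"x":0.5,"y":-4,"z":0,"ax":0,"ay":0,"az":-4}
    - {"x":0.4,"y":-4,"z":0,"ax":0,"ay":0,"az":-4}
    - {"x":0,"y":-3.5,"z":0,"ax":0,"ay":0,"az":-3.5}

```text
clock: 13.5
eef_pos: [481.0, -303.9, 159.4]
tool_rot: [[0.477, 0.879, -0.001], [0.879, -0.477, 0.001], [0.0, -0.001, -1.0]]
force: [-0.2, 0.5, -1.3]
gripper_width: 60.4
grip_force: 54.5
```

Call:
jog_arm:
  steps:
    - {"x":0,"y":-1.5,"z":-1,"ax":0,"ay":0,"az":0}
    - {"x":0,"y":0,"z":-2,"ax":0,"ay":0,"az":0}
    - {"x":0,"y":0,"z":-2,"ax":0,"ay":0,"az":0}
    - {"x":0,"y":0,"z":-2,"ax":0,"ay":0,"az":0}
    - {"x":0,"y":0,"z":-2,"ax":0,"ay":0,"az":0}
    - {"x":0,"y":0,"z":0,"ax":0,"ay":0,"az":0}
    - {"x":0,"y":0,"z":0,"ax":0,"ay":0,"az":0}
    - {"x":0,"y":0,"z":0,"ax":0,"ay":0,"az":0}

```text
clock: 14.5
eef_pos: [481.8, -318.0, 71.6]
tool_rot: [[0.475, 0.88, 0.002], [0.88, -0.475, -0.001], [-0.0, 0.002, -1.0]]
force: [0.6, -0.4, -1.5]
gripper_width: 60.6
grip_force: 54.5
```

Call:
jog_arm:
  steps:
    - {"x":0,"y":-0.1,"z":-1,"ax":0,"ay":0,"az":0}
    - {"x":0,"y":0,"z":-1,"ax":0,"ay":0,"az":0}
    - {"x":0,"y":0,"z":-1,"ax":0,"ay":0,"az":0}
    - {"x":0,"y":0,"z":-1,"ax":0,"ay":0,"az":0}
    - {"x":0,"y":0,"z":-0.6,"ax":0,"ay":0,"az":0}
    - {"x":0,"y":0,"z":0,"ax":0,"ay":0,"az":0}
    - {"x":0,"y":0,"z":0,"ax":0,"ay":0,"az":0}
    - {"x":0,"y":0,"z":0,"ax":0,"ay":0,"az":0}

```text
clock: 15.5
eef_pos: [481.3, -318.6, 24.7]
tool_rot: [[0.475, 0.88, 0.0], [0.88, -0.475, -0.0], [-0.0, 0.0, -1.0]]
force: [-2.6, 1.6, 3.4]
gripper_width: 60.8
grip_force: 54.7
```

Call:
jog_arm:
  steps:
    - {"x":0,"y":0,"z":0,"ax":0,"ay":0,"az":0}
    - {"x":0,"y":0,"z":0,"ax":0,"ay":0,"az":0}
    - {"x":0,"y":0,"z":0,"ax":0,"ay":0,"az":0}
    - {"x":0,"y":0,"z":0,"ax":0,"ay":0,"az":0}
    - {"x":0,"y":0,"z":3,"ax":0,"ay":0,"az":0}
    - {"x":0,"y":0,"z":5,"ax":0,"ay":0,"az":0}
    - {"x":0,"y":0,"z":5,"ax":0,"ay":0,"az":0}
    - {"x":0,"y":0,"z":4,"ax":0,"ay":0,"az":0}
  claw: 1

```text
clock: 16.5
eef_pos: [481.4, -318.7, 196.8]
tool_rot: [[0.475, 0.88, 0.002], [0.88, -0.475, -0.001], [-0.0, 0.002, -1.0]]
force: [-0.1, 0.0, 0.8]
gripper_width: 85.2
grip_force: 0.0
```

Call:
jog_arm:
  steps:
    - {"x":-0.5,"y":4,"z":0,"ax":0,"ay":0,"az":4.5}
    - {"x":-0.5,"y":5,"z":0,"ax":0,"ay":0,"az":6}
    - {"x":-0.5,"y":5,"z":0,"ax":0,"ay":0,"az":6}
    - {"x":-0.5,"y":5,"z":0,"ax":0,"ay":0,"az":6}
    - {"x":-0.5,"y":5,"z":0,"ax":0,"ay":0,"az":6}
    - {"x":-0.5,"y":5,"z":0,"ax":0,"ay":0,"az":6}
    - {"x":-0.5,"y":5,"z":0,"ax":0,"ay":0,"az":6}
    - {"x":-0.5,"y":5,"z":0,"ax":0,"ay":0,"az":6}

```text
clock: 17.5
eef_pos: [440.8, 73.0, 194.5]
tool_rot: [[-0.315, 0.949, 0.001], [0.949, 0.315, 0.0], [-0.0, 0.001, -1.0]]
force: [0.0, -0.3, 0.4]
gripper_width: 85.0
grip_force: 0.0
```

Call:
jog_arm:
  steps:
    - {"x":-0.5,"y":5,"z":-0.5,"ax":0,"ay":0,"az":6}
    - {"x":-0.5,"y":5,"z":-0.5,"ax":0,"ay":0,"az":6}
    - {"x":-0.5,"y":5,"z":-0.5,"ax":0,"ay":0,"az":6}
    - {"x":-0.5,"y":5,"z":-0.5,"ax":0,"ay":0,"az":6}
    - {"x":-0.6,"y":4,"z":0,"ax":0,"ay":0,"az":4}
    - {"x":0,"y":0,"z":0,"ax":0,"ay":0,"az":0}
    - {"x":0,"y":0,"z":0,"ax":0,"ay":0,"az":0}
    - {"x":0,"y":0,"z":0,"ax":0,"ay":0,"az":0}

```text
clock: 18.5
eef_pos: [415.6, 310.4, 174.5]
tool_rot: [[-0.72, 0.694, 0.0], [0.694, 0.72, -0.0], [-0.0, 0.0, -1.0]]
force: [0.1, 0.4, 0.1]
gripper_width: 85.5
grip_force: 0.0
```

Run:
```python
from h import *
s,f=snap('w6')
from rig import viewer
import pickle
g=viewer.grab_frame('top');pickle.dump(g,open('t6.pkl','wb'))
a=np.hstack([f['frame'],cv2.resize(g['frame'][140:300,255:415],(384,384),interpolation=cv2.INTER_CUBIC)])
cv2.imwrite('pics/c6.png',cv2.resize(a,(800,343))[...,::-1])
im=f['frame'].astype(int);R,G,B=im[...,0],im[...,1],im[...,2]
for k in blobs((R>150)&(R-B>40)&(G>100),800): print('carton',k.mean(0).round(),cv2.minAreaRect(plane(f,k,53,s).astype(np.float32)))
im=g['frame'].astype(int)
w=(im.min(2)>235)[140:300,255:415]
for k in blobs(w,100):
    k=k+[255,140];print(k.mean(0).round(),cv2.minEnclosingCircle(plane(g,k,40).astype(np.float32)))
```

```text
t 18.5 tcp [415.6 310.4 174.5] yang 46.0 w 85.51533588493795 0.0
carton [260. 184.] ((413.6643371582031, 314.455322265625), (61.27568817138672, 45.70659637451172), 46.933433532714844)
carton [24. 49.] ((145.98883056640625, 251.43063354492188), (125.35072326660156, 154.96905517578125), 48.614505767822266)
[258. 272.] ((399.4421691894531, -20.98198699951172), 30.817026138305664)
[333. 222.] ((531.0679321289062, -214.82322692871094), 161.34518432617188)
```

View pics/c6.png

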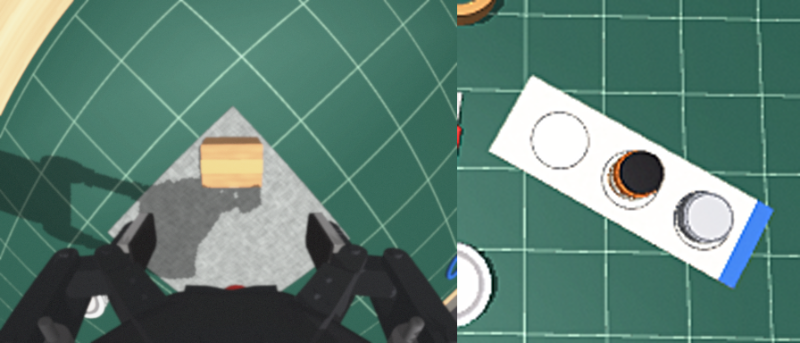

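The carton is square to the jaws at (232,163), and the tin is on the blue-end circle with its top at (708,218). Descending to grip the carton.

Call:
jog_arm:
  steps:
    - {"x":0,"y":0.1,"z":-3,"ax":0,"ay":0,"az":0}
    - {"x":0,"y":0,"z":-3,"ax":0,"ay":0,"az":0}
    - {"x":0,"y":0,"z":-3,"ax":0,"ay":0,"az":0}
    - {"x":0,"y":0,"z":-3,"ax":0,"ay":0,"az":0}
    - {"x":0,"y":0,"z":-2,"ax":0,"ay":0,"az":0}
    - {"x":0,"y":0,"z":-0.6,"ax":0,"ay":0,"az":0}
    - {"x":0,"y":0,"z":0,"ax":0,"ay":0,"az":0}
    - {"x":0,"y":0,"z":0,"ax":0,"ay":0,"az":0}

```text
clock: 19.6
eef_pos: [416.0, 312.9, 29.8]
tool_rot: [[-0.721, 0.693, 0.002], [0.693, 0.721, 0.001], [-0.001, 0.002, -1.0]]
force: [0.6, 0.1, 0.4]
gripper_width: 85.1
grip_force: 0.0
```

Call:
jog_arm:
  steps:
    - {"x":0,"y":0,"z":0,"ax":0,"ay":0,"az":0}
    - {"x":0,"y":0,"z":0,"ax":0,"ay":0,"az":0}
    - {"x":0,"y":0,"z":0,"ax":0,"ay":0,"az":0}
    - {"x":0,"y":0,"z":0,"ax":0,"ay":0,"az":0}
    - {"x":0,"y":0,"z":0,"ax":0,"ay":0,"az":0}
    - {"x":0,"y":0,"z":0,"ax":0,"ay":0,"az":0}
    - {"x":0,"y":0,"z":0,"ax":0,"ay":0,"az":0}
    - {"x":0,"y":0,"z":0,"ax":0,"ay":0,"az":0}
  claw: -1

```text
clock: 20.6
eef_pos: [415.7, 312.8, 29.3]
tool_rot: [[-0.721, 0.693, 0.001], [0.693, 0.721, 0.001], [-0.0, 0.002, -1.0]]
force: [0.3, -0.1, 5.8]
gripper_width: 59.3
grip_force: 55.2
```

Run:
```python
import pickle
from h import *
g=pickle.load(open('t6.pkl','rb'))
print(plane(g,[[372.1,241.7]],40))
c=g['frame'][200:285,330:415]
cv2.imwrite('pics/t6.png',cv2.resize(c,(595,595),interpolation=cv2.INTER_CUBIC)[...,::-1])
```

```text
[[ 481.69206592 -316.82311867]]
```

View pics/t6.png

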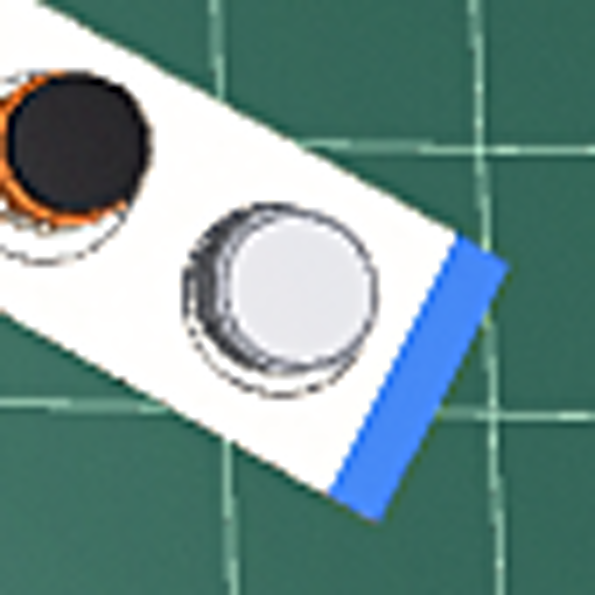

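The tin's top is centred at about (297,291) in the crop, roughly 3 mm from the circle centre. The carton is gripped; carrying it.

Call:
jog_arm:
  steps:
    - {"x":0,"y":0,"z":2,"ax":0,"ay":0,"az":0}
    - {"x":0,"y":0,"z":4,"ax":0,"ay":0,"az":0}
    - {"x":0,"y":0,"z":4,"ax":0,"ay":0,"az":0}
    - {"x":0,"y":0,"z":4,"ax":0,"ay":0,"az":0}
    - {"x":0.5,"y":-1.5,"z":0,"ax":0,"ay":0,"az":-3}
    - {"x":1.2,"y":-3.5,"z":0,"ax":0,"ay":0,"az":-6}
    - {"x":1.4,"y":-4,"z":0,"ax":0,"ay":0,"az":-6.5}
    - {"x":1.4,"y":-4,"z":0,"ax":0,"ay":0,"az":-6.5}

```text
clock: 21.6
eef_pos: [459.8, 180.6, 166.0]
tool_rot: [[-0.405, 0.914, -0.003], [0.914, 0.405, -0.001], [0.0, -0.003, -1.0]]
force: [1.2, 0.2, -1.6]
gripper_width: 59.7
grip_force: 54.6
```

Call:
jog_arm:
  steps:
    - {"x":1.5,"y":-4.2,"z":0,"ax":0,"ay":0,"az":-7}
    - {"x":1.5,"y":-4.2,"z":0,"ax":0,"ay":0,"az":-7}
    - {"x":1.5,"y":-4.2,"z":0,"ax":0,"ay":0,"az":-7}
    - {"x":1.5,"y":-4.2,"z":0,"ax":0,"ay":0,"az":-7}
    - {"x":1.5,"y":-4.2,"z":0,"ax":0,"ay":0,"az":-7}
    - {"x":1.5,"y":-4.2,"z":0,"ax":0,"ay":0,"az":-7}
    - {"x":1.5,"y":-4.2,"z":0,"ax":0,"ay":0,"az":-7}
    - {"x":1,"y":-3,"z":0,"ax":0,"ay":0,"az":-3.5}

```text
clock: 22.6
eef_pos: [574.5, -143.8, 165.6]
tool_rot: [[0.48, 0.878, -0.004], [0.878, -0.48, 0.001], [-0.001, -0.004, -1.0]]
force: [0.4, 0.4, -0.5]
gripper_width: 59.3
grip_force: 54.6
```

Call:
jog_arm:
  steps:
    - {"x":0,"y":0,"z":0,"ax":0,"ay":0,"az":0}
    - {"x":0,"y":0,"z":0,"ax":0,"ay":0,"az":0}
    - {"x":0,"y":0,"z":-1,"ax":0,"ay":0,"az":0}
    - {"x":0,"y":0,"z":-2,"ax":0,"ay":0,"az":0}
    - {"x":0,"y":0,"z":-2,"ax":0,"ay":0,"az":0}
    - {"x":0,"y":0,"z":-2,"ax":0,"ay":0,"az":0}
    - {"x":0,"y":0,"z":0,"ax":0,"ay":0,"az":0}
    - {"x":0,"y":0,"z":0,"ax":0,"ay":0,"az":0}

```text
clock: 23.6
eef_pos: [575.4, -141.6, 98.6]
tool_rot: [[0.475, 0.88, 0.0], [0.88, -0.475, -0.0], [0.0, 0.001, -1.0]]
force: [0.3, 0.2, -0.3]
gripper_width: 59.8
grip_force: 54.7
```

Call:
jog_arm:
  steps:
    - {"x":0.2,"y":-0.3,"z":-1,"ax":0,"ay":0,"az":0}
    - {"x":0,"y":0,"z":-1.5,"ax":0,"ay":0,"az":0}
    - {"x":0,"y":0,"z":-1.5,"ax":0,"ay":0,"az":0}
    - {"x":0,"y":0,"z":-1.5,"ax":0,"ay":0,"az":0}
    - {"x":0,"y":0,"z":-0.7,"ax":0,"ay":0,"az":0}
    - {"x":0,"y":0,"z":-0.3,"ax":0,"ay":0,"az":0}
    - {"x":0,"y":0,"z":0,"ax":0,"ay":0,"az":0}
    - {"x":0,"y":0,"z":0,"ax":0,"ay":0,"az":0}

```text
clock: 24.6
eef_pos: [577.6, -144.7, 34.0]
tool_rot: [[0.475, 0.88, 0.001], [0.88, -0.475, -0.0], [0.0, 0.001, -1.0]]
force: [-0.6, 0.5, -0.2]
gripper_width: 59.4
grip_force: 54.7
```

Call:
jog_arm:
  steps:
    - {"x":0,"y":0,"z":0,"ax":0,"ay":0,"az":0}
    - {"x":0,"y":0,"z":0,"ax":0,"ay":0,"az":0}
    - {"x":0,"y":0,"z":0,"ax":0,"ay":0,"az":0}
    - {"x":0,"y":0,"z":0,"ax":0,"ay":0,"az":0}
    - {"x":0,"y":0,"z":3,"ax":0,"ay":0,"az":0}
    - {"x":0,"y":0,"z":5,"ax":0,"ay":0,"az":0}
    - {"x":0,"y":0,"z":5,"ax":0,"ay":0,"az":0}
    - {"x":0,"y":0,"z":2,"ax":0,"ay":0,"az":0}
  claw: 1

```text
clock: 25.6
eef_pos: [578.3, -144.9, 187.5]
tool_rot: [[0.475, 0.88, 0.006], [0.88, -0.475, -0.002], [0.001, 0.006, -1.0]]
force: [0.3, 0.1, -0.2]
gripper_width: 85.5
grip_force: 0.0
```

Call:
jog_arm:
  steps:
    - {"x":-0.1,"y":4.5,"z":0,"ax":0,"ay":0,"az":6}
    - {"x":-0.1,"y":4.5,"z":0,"ax":0,"ay":0,"az":6}
    - {"x":-0.1,"y":4.5,"z":0,"ax":0,"ay":0,"az":6}
    - {"x":-0.1,"y":4.5,"z":0,"ax":0,"ay":0,"az":6}
    - {"x":-0.1,"y":4.5,"z":0,"ax":0,"ay":0,"az":6}
    - {"x":-0.1,"y":4.5,"z":0,"ax":0,"ay":0,"az":6}
    - {"x":-0.1,"y":4,"z":0,"ax":0,"ay":0,"az":6}
    - {"x":0,"y":0.5,"z":0,"ax":0,"ay":0,"az":2}

```text
clock: 26.6
eef_pos: [569.4, 172.8, 181.7]
tool_rot: [[-0.275, 0.962, -0.002], [0.962, 0.275, -0.0], [0.001, -0.002, -1.0]]
force: [-0.7, -0.9, -0.4]
gripper_width: 85.2
grip_force: 0.0
```

Run:
```python
from h import *
s,f=snap('w7')
from rig import viewer
import pickle
g=viewer.grab_frame('top');pickle.dump(g,open('t7.pkl','wb'))
a=np.hstack([f['frame'],cv2.resize(g['frame'][160:290,270:400],(384,384),interpolation=cv2.INTER_CUBIC)])
cv2.imwrite('pics/c7.png',cv2.resize(a,(800,343))[...,::-1])
im=f['frame'].astype(int)
for t in (60,90):
  for k in blobs((im[...,0]>120)&(im[...,1]<t)&(im[...,2]<t),400):
    print('red',k.mean(0).round(),cv2.minEnclosingCircle(plane(f,k,53,s).astype(np.float32)))
im=g['frame'].astype(int);R,G,B=im[...,0],im[...,1],im[...,2]
for k in blobs(((R>150)&(R-B>40)&(G>100))[160:290,270:400],100): k=k+[270,160];print('carton',k.mean(0).round(),cv2.minAreaRect(plane(g,k,56).astype(np.float32)))
```

```text
t 26.6 tcp [569.4 172.8 181.7] yang 15.9 w 85.1939687369096 0.0
red [199. 298.] ((545.78125, 33.39897537231445), 41.064537048339844)
red [201. 301.] ((545.9536743164062, 32.708580017089844), 41.173954010009766)
red [260. 185.] ((569.8316650390625, 176.4239044189453), 25.99009132385254)
carton [305. 201.] ((579.6380004882812, -144.41632080078125), (44.385196685791016, 60.08506393432617), 61.487892150878906)
```

View pics/c7.png

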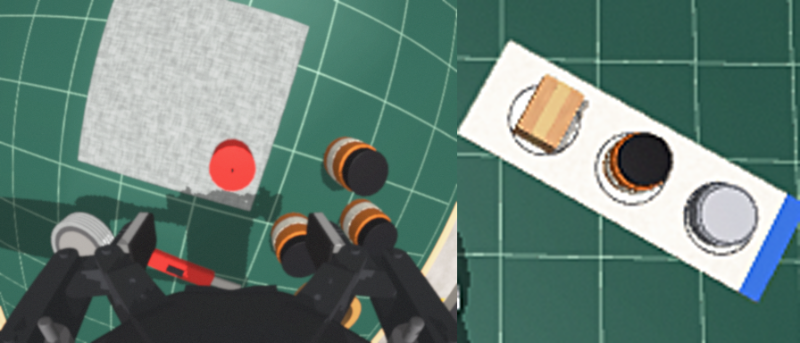

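The carton stands square and centred. The candle top is at (232,167), and its jar neighbours are clear of the fingers.

Call:
jog_arm:
  steps:
    - {"x":0.1,"y":-0.2,"z":-3,"ax":0,"ay":0,"az":0}
    - {"x":0,"y":0,"z":-3,"ax":0,"ay":0,"az":0}
    - {"x":0,"y":0,"z":-3,"ax":0,"ay":0,"az":0}
    - {"x":0,"y":0,"z":-3,"ax":0,"ay":0,"az":0}
    - {"x":0,"y":0,"z":-2,"ax":0,"ay":0,"az":0}
    - {"x":0,"y":0,"z":-1.4,"ax":0,"ay":0,"az":0}
    - {"x":0,"y":0,"z":0,"ax":0,"ay":0,"az":0}
    - {"x":0,"y":0,"z":0,"ax":0,"ay":0,"az":0}

```text
clock: 27.7
eef_pos: [572.0, 168.5, 30.6]
tool_rot: [[-0.269, 0.963, 0.002], [0.963, 0.269, 0.0], [-0.0, 0.002, -1.0]]
force: [0.3, -0.4, 0.4]
gripper_width: 85.3
grip_force: 0.0
```

Call:
jog_arm:
  steps:
    - {"x":0,"y":0,"z":0,"ax":0,"ay":0,"az":0}
    - {"x":0,"y":0,"z":0,"ax":0,"ay":0,"az":0}
    - {"x":0,"y":0,"z":0,"ax":0,"ay":0,"az":0}
    - {"x":0,"y":0,"z":0,"ax":0,"ay":0,"az":0}
    - {"x":0,"y":0,"z":0,"ax":0,"ay":0,"az":0}
    - {"x":0,"y":0,"z":0,"ax":0,"ay":0,"az":0}
    - {"x":0,"y":0,"z":0,"ax":0,"ay":0,"az":0}
    - {"x":0,"y":0,"z":0,"ax":0,"ay":0,"az":0}
  claw: -1

```text
clock: 28.7
eef_pos: [571.8, 168.6, 30.3]
tool_rot: [[-0.27, 0.963, 0.002], [0.963, 0.27, 0.0], [0.0, 0.002, -1.0]]
force: [0.1, -0.0, 6.1]
gripper_width: 46.6
grip_force: 51.7
```

Call:
jog_arm:
  steps:
    - {"x":0,"y":0,"z":2,"ax":0,"ay":0,"az":0}
    - {"x":0,"y":0,"z":4,"ax":0,"ay":0,"az":0}
    - {"x":0,"y":0,"z":4,"ax":0,"ay":0,"az":0}
    - {"x":0,"y":0,"z":4.5,"ax":0,"ay":0,"az":0}
    - {"x":-0.3,"y":-1.5,"z":0,"ax":0,"ay":0,"az":-1.5}
    - {"x":-0.6,"y":-3,"z":0,"ax":0,"ay":0,"az":-3}
    - {"x":-0.8,"y":-4.5,"z":0,"ax":0,"ay":0,"az":-4}
    - {"x":-0.8,"y":-4.5,"z":0,"ax":0,"ay":0,"az":-4}

```text
clock: 29.7
eef_pos: [545.1, 32.0, 173.2]
tool_rot: [[-0.053, 0.999, -0.002], [0.999, 0.053, -0.0], [-0.0, -0.002, -1.0]]
force: [0.5, -0.4, -1.5]
gripper_width: 47.2
grip_force: 51.5
```

Call:
jog_arm:
  steps:
    - {"x":-0.8,"y":-4.5,"z":0,"ax":0,"ay":0,"az":-4}
    - {"x":-0.8,"y":-4.5,"z":0,"ax":0,"ay":0,"az":-4}
    - {"x":-0.8,"y":-4.5,"z":0,"ax":0,"ay":0,"az":-4}
    - {"x":-0.8,"y":-4.5,"z":0,"ax":0,"ay":0,"az":-4}
    - {"x":-0.8,"y":-4.5,"z":0,"ax":0,"ay":0,"az":-4}
    - {"x":-0.8,"y":-4.5,"z":0,"ax":0,"ay":0,"az":-4}
    - {"x":-0.8,"y":-4.5,"z":0,"ax":0,"ay":0,"az":-4}
    - {"x":-0.7,"y":-2.6,"z":0,"ax":0,"ay":0,"az":-3.5}

```text
clock: 30.7
eef_pos: [481.6, -309.5, 173.0]
tool_rot: [[0.479, 0.878, -0.002], [0.878, -0.479, 0.001], [-0.0, -0.003, -1.0]]
force: [-0.9, -0.1, -0.9]
gripper_width: 46.8
grip_force: 51.5
```

Call:
jog_arm:
  steps:
    - {"x":0,"y":-1,"z":0,"ax":0,"ay":0,"az":0}
    - {"x":0,"y":0,"z":0,"ax":0,"ay":0,"az":0}
    - {"x":0,"y":0,"z":-1,"ax":0,"ay":0,"az":0}
    - {"x":0,"y":0,"z":-2,"ax":0,"ay":0,"az":0}
    - {"x":0,"y":0,"z":-2,"ax":0,"ay":0,"az":0}
    - {"x":0,"y":0,"z":-2,"ax":0,"ay":0,"az":0}
    - {"x":0,"y":0,"z":0,"ax":0,"ay":0,"az":0}
    - {"x":0,"y":0,"z":0,"ax":0,"ay":0,"az":0}

```text
clock: 31.7
eef_pos: [483.4, -317.7, 104.6]
tool_rot: [[0.475, 0.88, 0.0], [0.88, -0.475, -0.0], [-0.0, 0.0, -1.0]]
force: [0.3, 0.1, -0.5]
gripper_width: 46.9
grip_force: 51.5
```

Call:
jog_arm:
  steps:
    - {"x":-0.1,"y":0,"z":-1,"ax":0,"ay":0,"az":0}
    - {"x":0,"y":0,"z":-1,"ax":0,"ay":0,"az":0}
    - {"x":0,"y":0,"z":-0.8,"ax":0,"ay":0,"az":0}
    - {"x":0,"y":0,"z":-0.5,"ax":0,"ay":0,"az":0}
    - {"x":0,"y":0,"z":-0.3,"ax":0,"ay":0,"az":0}
    - {"x":0,"y":0,"z":0,"ax":0,"ay":0,"az":0}
    - {"x":0,"y":0,"z":0,"ax":0,"ay":0,"az":0}
    - {"x":0,"y":0,"z":0,"ax":0,"ay":0,"az":0}

```text
clock: 32.7
eef_pos: [482.4, -317.7, 68.6]
tool_rot: [[0.475, 0.88, 0.0], [0.88, -0.475, -0.0], [-0.0, 0.001, -1.0]]
force: [0.1, -0.3, -0.9]
gripper_width: 46.8
grip_force: 51.5
```

Release, rise, and move the arm out of the view.

Call:
jog_arm:
  steps:
    - {"x":0,"y":0,"z":0,"ax":0,"ay":0,"az":0}
    - {"x":0,"y":0,"z":0,"ax":0,"ay":0,"az":0}
    - {"x":0,"y":0,"z":0,"ax":0,"ay":0,"az":0}
    - {"x":0,"y":0,"z":0,"ax":0,"ay":0,"az":0}
    - {"x":0,"y":0,"z":2,"ax":0,"ay":0,"az":0}
    - {"x":0,"y":0,"z":4,"ax":0,"ay":0,"az":0}
    - {"x":0,"y":0,"z":4,"ax":0,"ay":0,"az":0}
    - {"x":0,"y":0,"z":4,"ax":0,"ay":0,"az":0}
  claw: 1

```text
clock: 33.7
eef_pos: [482.2, -317.6, 211.5]
tool_rot: [[0.475, 0.88, 0.002], [0.88, -0.475, -0.001], [-0.0, 0.002, -1.0]]
force: [-0.6, 0.3, 0.1]
gripper_width: 85.2
grip_force: 0.0
```

Call:
jog_arm:
  steps:
    - {"x":-0.5,"y":5,"z":0,"ax":0,"ay":0,"az":5}
    - {"x":-0.5,"y":5,"z":0,"ax":0,"ay":0,"az":5}
    - {"x":-0.5,"y":5,"z":0,"ax":0,"ay":0,"az":5}
    - {"x":-0.5,"y":5,"z":0,"ax":0,"ay":0,"az":5}
    - {"x":-0.5,"y":5,"z":0,"ax":0,"ay":0,"az":5}
    - {"x":-0.5,"y":5,"z":0,"ax":0,"ay":0,"az":5}
    - {"x":-0.5,"y":5,"z":0,"ax":0,"ay":0,"az":5}
    - {"x":-0.5,"y":5,"z":0,"ax":0,"ay":0,"az":5}

```text
clock: 34.7
eef_pos: [441.9, 84.0, 210.3]
tool_rot: [[-0.205, 0.979, 0.003], [0.979, 0.205, 0.0], [-0.0, 0.003, -1.0]]
force: [0.5, 0.6, -0.5]
gripper_width: 85.2
grip_force: 0.0
```

Run:
```python
from h import *
from rig import viewer
import pickle
g=viewer.grab_frame('top');h=viewer.grab_frame('scene')
a=np.hstack([cv2.resize(x,(400,400),interpolation=cv2.INTER_CUBIC) for x in (g['frame'][165:285,280:400],h['frame'][110:260,60:210])])
cv2.imwrite('pics/c8.png',a[...,::-1])
for n,x in(('top',g),('scene',h)):
  im=x['frame'].astype(int)
  for k in blobs((im[...,0]>150)&(im[...,1]<75),80): print(n,k.mean(0).round(),cv2.minEnclosingCircle(plane(x,k,90).astype(np.float32)))
```

```text
top [377. 239.] ((484.4248352050781, -314.09503173828125), 23.181968688964844)
scene [238. 183.] ((592.2996826171875, -3.0209693908691406), 49.03627014160156)
scene [ 92. 159.] ((486.8404235839844, -315.6498718261719), 24.14381980895996)
```

View pics/c8.png

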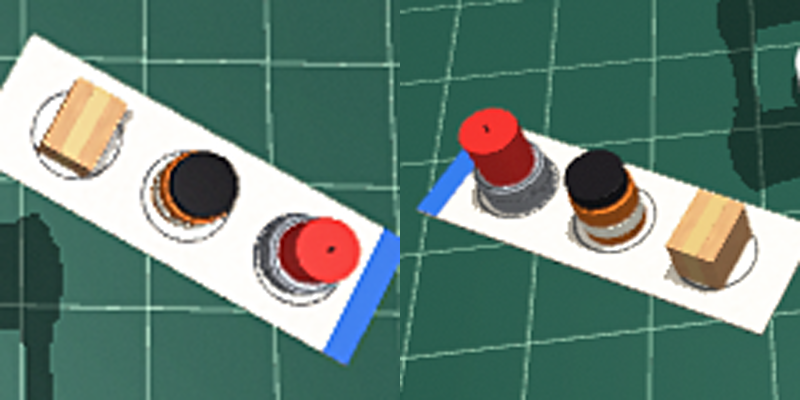

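All four stand upright in place: the candle is about 3 mm off the tin's centre, and the rest are within about 4 mm of their circles.

```bash
python3 -c "
from rig import env
print(env.finish_job())"
```

```text
the job is handed in; nothing more can be done
None
```

The gift set is laid out and handed in at about 35 s: by the camera images the jar, tin and carton stand within about 4 mm of their circle centres with the carton square, the candle is about 3 mm off the tin's centre, and I saw no contact with the tape, trays or cutter; no verdict was returned.

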